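# Clear the plate, then hold the ball tray over it

### The arm

A 7-joint arm with a two-finger parallel gripper is mounted at the origin on the work surface. World frame = base frame: x ahead of the robot, y to its left, z up, the work surface at z = 0. Lengths are in m, angles in degrees, forces in N, time in s.
With the tool pointing down it reaches from about 0.425 to 0.875 m from the base axis. Payload 4.7 kg.
Tool frame: the origin (TCP) lies at the very end of the fingers, on their centre line; the grasp point (between the pads) lies 19 mm behind it (env.grip_point_offset is the distance from the TCP to the grasp point, in m); z points along the fingers, y is the line along which they close (so a half turn about z gives the same grasp; the last joint's range is limited). The gripper opens to 87 mm and grips with 3 to 60 N. Pads are 19 mm wide; open, the fingers measure 117 mm over their backs; the gripper's body (75 mm by 190 mm) begins 51 mm behind the grasp point.
Start: joints at [0.808, 18.392, -4.016, 83.108, 1.295, 78.541, -3.26], TCP at [0.65, -0, 0.223] pointing down, gripper open.
Joint ranges: [-163.93, 163.93], [-17.29, 119.83], [-79.2, 71.16], [3.27, 140.29], [-89.18, 269.18], [5.43, 117.66], [-154.24, 154.24]. Speed limits (degrees/s): [147.25, 147.25, 180, 180, 180, 180, 180].

### API

Orientations are given as [roll, pitch, yaw] about the fixed x, y, z axes, in that order (R = Rz(yaw) Ry(pitch) Rx(roll)).
In Python, from cell import env gives the robot as it stands.
- The arm moves only by the tool jog_arm, never from a script. Its argument "motion" is a list of rows, each an object of numbers: "x", "y", "z": the shift along the tool's x, y, z in cm; "ax", "ay", "az": the turn, a rotation vector about the tool's x, y, z in degrees. In form: [{"x": .., "y": .., "z": .., "ax": .., "ay": .., "az": ..}, ...]. A call has exactly 5 rows; each row shifts and turns the commanded pose from where the row before left it, along the tool's axes as they then stand; what a row does not reach is not made up. A row lasts 1/10 s, in which the tool goes at most 50 mm and 8.59 degrees, less where a joint would pass 70% of its speed; a pose out of reach is approached as far as the arm can. A call is refused whole if a number of a shift passes 5 or a number of a turn 8.59, either way. A call with a gripper value outside its range is refused whole. "claw" is the gripper command: -1 is shut, 1 is fully open, values between are in proportion, set as the call begins (left out, the last holds). The fingers move at their own pace and stop on an object; "squeeze" is the grip in N (left out, the last holds). Time passes only in rows, so rows that do not move let the fingers close, or fill a call up. It gives the time, the measured TCP pose, the force, the opening and the grip force at its end, in the units of the state.
- env.get_obs(): the state, without advancing time (a new reading comes with each control period).
- env.read_camera(name): name is "scene" or "side" or "wrist"; returns the picture (400x640x3 uint8, red, green, blue); there is no depth.
- env.camera_params(name): a dict with "fx", "fy", "cx", "cy" (pixels), "extrinsics" (4x4, takes a point from world to camera coordinates). Camera axes: x right, y up, looking along -z (the intrinsics and any distortion apply to the point x, -y, -z); pixel columns grow to the right and rows downward; lengths in m; the calibration is good to about 2 mm. A picture is of the moment at which its call begins: read the wrist's pose just before it. camera_params takes no time and is no camera call; for the wrist camera it gives the pose at the moment of the call.
- env.sign_off(): hands the job in; it is judged then, once.
The state is a dict: "time_s": time; "qpos": joint angles; "joint_velocities": joint speeds; "effort": joint torques, N m; "tool_pos": TCP position; "tool_rot": TCP orientation; "force": force on the tool from outside, world axes, zero at the start; "wrist_torque": the same for the moment, N m; "grip_width": finger opening in m; "grasp_force": force on a finger pad.
Only numpy, scipy, OpenCV 4.12 (cv2) and the standard library are available. Lean on these libraries where they do the work, as an engineer would, in place of code of your own. Each camera call takes 0.05 s, during which the arm holds its last target. There are 200 camera calls.

### The job

The steel mug is in the way on the small steel plate: first hang it by its handle on the hook of the stand and let go of it. Then take the bearing tray by its wooden grip, keep it level so that the loose ball stays in its shallow pocket, and carry it over the middle of the plate. Finish while still holding it there, still and level, with its underside about 100 mm above the plate; do not put it down, and leave the other things on the bench alone.

Things in the scene. Friction and masses are not known exactly. Their poses are not given: they have to be found in the camera images.
- plate: square dark steel plate, 130 x 130 x 10 mm, fixed flat on the bench. Origin: centre of its underside (its top is 10 mm above); z up.
- mug: plain steel mug, upright on the plate at the start, outside diameter 60 mm, 80 mm tall, wall 3 mm, about 0.2 kg, empty, with one closed loop handle at its +y side. Origin: centre of its underside; z up through the mouth. It can be gripped across its 60 mm diameter along its own x, clear of the handle. Hung by the handle and let go, it swings down until its mouth leans well over to the side.
- mug_handle (a point): centre of the opening of the mug's handle, 45 mm out along the mug's y and 42 mm above its underside. The opening is 30 mm wide (mug y 30 to 60 mm) and 40 mm tall (22 to 62 mm above the underside), seen along the mug's x, which is the direction in which a hook passes through. The handle is 8 mm round bar.
- hookstand: fixed stand: base plate 140 (x) x 100 (y) x 10 mm, an upright post of 16 mm diameter and 168 mm tall at x = +55 mm, and one hook of 8 mm round bar that runs from the top of the post along the stand's -x, dips slightly to a seat and turns up at its free end. Origin: centre of the base's underside; z up.
- hook_seat (a point): lowest point of the hook's centre line, where a handle comes to rest: x = -12 mm, y = 0 in the stand's frame, 160 mm above the bench.
- hook_tip (a point): centre of the free, upturned end of the hook: x = -60 mm, y = 0 in the stand's frame, 176 mm above the bench (its round end reaches 4 mm further).
- tray: aluminium bearing tray, a plate 160 (x) x 80 (y) x 6 mm lying on the bench, about 0.3 kg, with an upright wooden grip in its middle, a shallow ball pocket at its +x end and a bearing ring (42 mm wide, 12 mm high) fixed at its -x end. Origin: centre of the underside; z up.
- tray_grip (a point): on the tray's wooden grip, 50 mm above the tray's underside. The grip is a block 44 mm long along the tray's x, 16 mm thick along its y (close the fingers along y), and its top is 66 mm above the underside.
- tray_pocket (a point): centre of the pocket's floor, 55 mm from the tray's middle along its +x and 6 mm above its underside. The pocket is a ring 36 mm wide inside, with a rim only 3 mm high.
- pocket_mid (a point): 15 mm above the centre of the pocket's floor: where the ball's centre is when the ball lies in the middle of the pocket.
- ball_center (a point): centre of the loose steel ball, 30 mm diameter, 0.11 kg, which lies in the tray's pocket and can roll about 10 mm off its middle. It rolls over the rim if the tray is tipped by some 35 degrees, or less if it is jerked.
- bar: bystander: square black steel bar, 150 x 20 x 20 mm, lying on the bench beyond the plate. Origin: centre of its underside.
- wrench: bystander: flat steel wrench, 180 mm long and 7 mm thick, lying on the bench to the robot's left, nearer than the tray and hook stand. Origin: middle of its underside; x along it.
- rodcup: bystander: white cup without handle, 64 mm wide, 85 mm tall, with copper rods standing in it to 160 mm, to the robot's right. Origin: centre of its underside.
Not all that is in view belongs to the job. What is shaped like the tray but blue or purple is not meant.

How it is judged (in metres and radians):
On the way, in this order (a step that is already met when the one before it is completed fails the run):
1. the mug hangs by its handle on the hook, let go (x of hook_seat in the frame of mug between -0.045 and 0.045 m and y of hook_seat in the frame of mug between 0.028 and 0.068 m and z of hook_seat in the frame of mug between 0.012 and 0.072 m and contact force between mug and hookstand above 0.4 N and contact force between mug and the arm below 0.05 N and contact force between mug and the fingers below 0.05 N and height (world z) of mug above 0.04 m), for 0.3 s.
2. the tray is lifted 30 mm off the bench in the fingers with the ball in its pocket (distance between ball_center and pocket_mid below 0.016 m and height (world z) of tray above 0.03 m and contact force between tray and the fingers above 1 N), for 0.2 s.
At the end, for the whole second after the job is handed in: The mug hangs by its handle on the hook, let go. The tray is held still in the fingers, touching neither mug nor stand, its middle within 35 mm of the plate's, its underside 60 to 140 mm above the plate's top, tilted under 0.10 rad, the ball in its pocket (all of step 1 and distance between ball_center and pocket_mid below 0.016 m and horizontal distance between tray and plate below 0.035 m and z of tray in the frame of plate between 0.07 and 0.15 m and angle between tray's own z axis and vertical below 0.1 rad and linear speed of tray below 0.03 m/s and angular speed of tray below 0.15 rad/s and contact force between tray and the fingers above 1 N and contact force between tray and mug below 0.05 N and contact force between tray and hookstand below 0.05 N); the arm keeps its last pose, push and grip.
It fails at once if the ball leaves its pocket (distance between ball_center and pocket_mid above 0.02 m).
It fails at once if the tray is tipped more than 0.35 rad (angle between tray's own z axis and vertical above 0.35 rad).
It fails at once if a bystander (bar, wrench or rod cup) is moved more than 20 mm or the cup is tipped over (distance of any of bar, wrench, rodcup from where it was at the start of the episode above 0.02 m or angle between rodcup's own z axis and vertical above 0.5 rad).
It also fails if it takes over 67 s, if anything falls off the work surface, if the arm or the gripper's body presses on something with over 40 N, if the wrist force passes 120 N, or if a joint passes its speed limit or range.

## Working session

There is one attempt and no reset: what is moved stays moved. The work goes in short steps, Python scripts to look and compute and a tool call to move; the robot and the scene stay as the last step left them, time stands still between calls to the robot, and variables do not carry over. Pictures are saved under pics/ and viewed, at most 10 in all, crops included, and the job is handed in when it is done.

Besides the shell and the picture viewer there is one more tool, called after "Request:" as name(argument=value, ...), one argument or row to a line, values as JSON. jog_arm: Moves the arm, as the interface text tells. Its arguments: {"type":"object","properties":{"motion":{"type":"array"},"claw":{"type":"number"},"squeeze":{"type":"number"}},"required":["motion"]}

```bash
mkdir -p pics
cat > h.py <<'E'
import numpy as np, cv2
from cell import env
from scipy.spatial.transform import Rotation as R
def snap(n,f=None):
    im=env.read_camera(n)
    if f: cv2.imwrite('pics/'+f,im[:,:,::-1])
    return im
def ray(n,u,v,p=None):
    p=p or env.camera_params(n); E=np.array(p['extrinsics'])
    d=np.array([(u-p['cx'])/p['fx'],-(v-p['cy'])/p['fy'],-1.])
    o=-E[:3,:3].T@E[:3,3]; return o,E[:3,:3].T@d
def onz(n,u,v,z,p=None):
    o,d=ray(n,u,v,p); return o+d*(z-o[2])/d[2]
def proj(n,P,p=None):
    p=p or env.camera_params(n); E=np.array(p['extrinsics'])
    c=E[:3,:3]@np.array(P)+E[:3,3]; return np.array([p['cx']-p['fx']*c[0]/c[2],p['cy']+p['fy']*c[1]/c[2]])
def tri(*rays):
    A=0;b=0
    for o,d in rays:
        d=d/np.linalg.norm(d);M=np.eye(3)-np.outer(d,d);A=A+M;b=b+M@o
    return np.linalg.solve(A,b)
E
python3 - <<'E'
from h import *
a=snap('scene','s0.png');b=snap('side','d0.png')
for n in('scene','side','wrist'):
    p=env.camera_params(n);print(n,{k:v for k,v in p.items() if k!='extrinsics'});E=np.array(p['extrinsics']);print((-E[:3,:3].T@E[:3,3]).round(3),(-E[2,:3]).round(2))
print(env.get_obs())
E
ls
```

```text
scene {'fx': 483.0310990074974, 'fy': 483.0310990074974, 'cx': 316.1663471071047, 'cy': 200.33002917774576}
[1.403 0.741 0.945] [-0.6  -0.5  -0.63]
side {'fx': 366.92067452233846, 'fy': 366.92067452233846, 'cx': 323.9169494058546, 'cy': 203.99759345290897}
[0.388 0.868 0.821] [ 0.21 -0.75 -0.63]
wrist {'fx': 313.84018810352734, 'fy': 313.84018810352734, 'cx': 319.05477656527046, 'cy': 198.46678173734048}
[0.649 0.084 0.383] [-0.   -0.3  -0.95]
{'time_s': 0.1, 'qpos': array([ 0.80922029, 18.43438087, -4.01658359, 83.16593652,  1.29720308,
       78.54094614, -3.25977244]), 'joint_velocities': array([ 0.01480037, -0.0948334 ,  0.03777255, -0.21244106, -0.05902464,
       -0.1187718 ,  0.01848435]), 'effort': array([ 1.37795760e-04, -4.92569017e+01, -4.06077392e-01, -3.13399816e+01,
       -6.42974046e-02,  3.95253638e-02,  6.49213871e-05]), 'tool_pos': array([ 6.49520942e-01, -6.68128469e-05,  2.21593241e-01]), 'tool_rot': array([-1.79904093e+02,  7.19117596e-03,  9.00020020e+01]), 'force': array([ 0.76579052, -0.43082149, -0.40527872]), 'wrist_torque': array([-0.00267183, -0.04730912, -0.01752197]), 'grasp_force': 0.0, 'grip_width': 0.0869797792237003}
h.py
pics
```

View pics/s0.png

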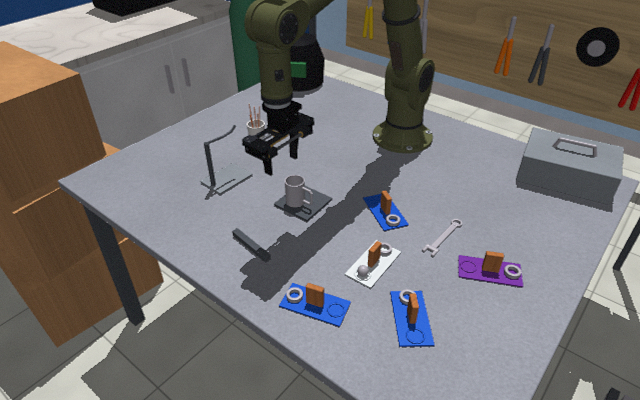

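View pics/d0.png

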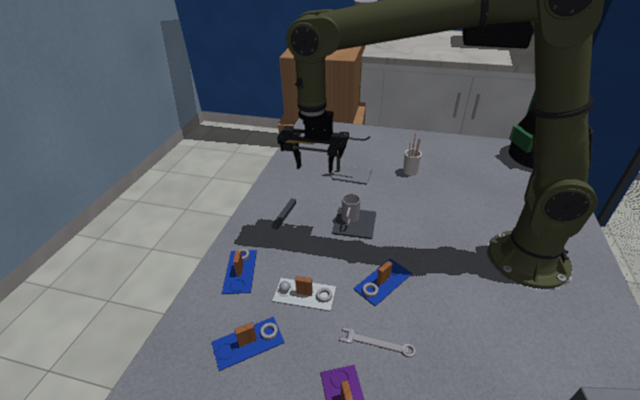

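The white tray at scene (373,264), side (304,293) holds the ball. The look-alikes are the blue trays at (385,210), (315,303) and (412,318) and the purple one at (490,268), none of which is meant. The mug is at (295,190), the plate at (303,203), and the hook stand's post at (209,165) with its tip near (235,127). Next is one close crop of each view.

Run:
```python
import cv2
a=cv2.imread('pics/s0.png')[115:295,185:425];b=cv2.imread('pics/d0.png')[120:320,225:425]
cv2.imwrite('pics/s1.png',cv2.resize(a,None,fx=3.3,fy=3.3,interpolation=2));cv2.imwrite('pics/d1.png',cv2.resize(b,None,fx=3,fy=3,interpolation=2))
from h import *
print('plate',onz('scene',303,203,.01),onz('side',355,223,.01))
print('tray',onz('scene',373,265,.006),onz('side',304,293,.006))
```

```text
plate [ 0.53839606 -0.02529299  0.01      ] [ 0.52769637 -0.02814134  0.01      ]
tray [0.61748527 0.28683217 0.006     ] [0.6106885  0.27960124 0.006     ]
```

View pics/s1.png

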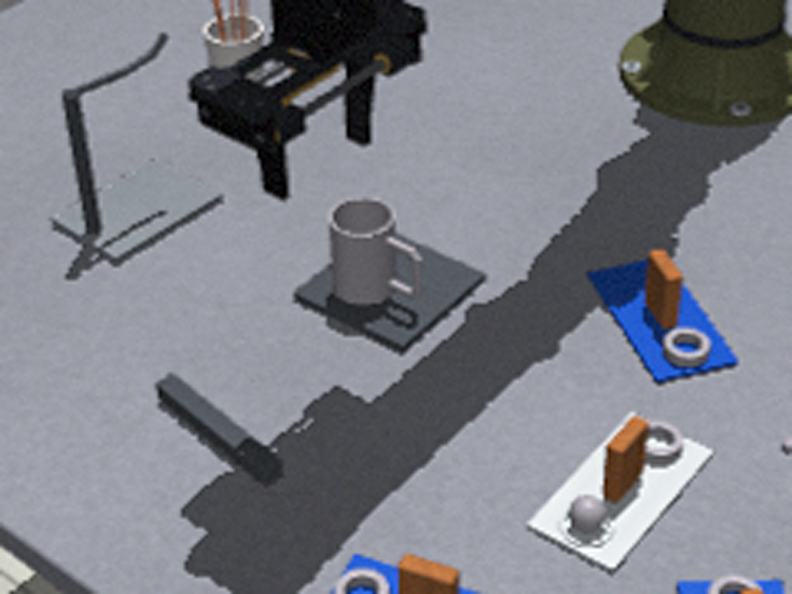

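View pics/d1.png

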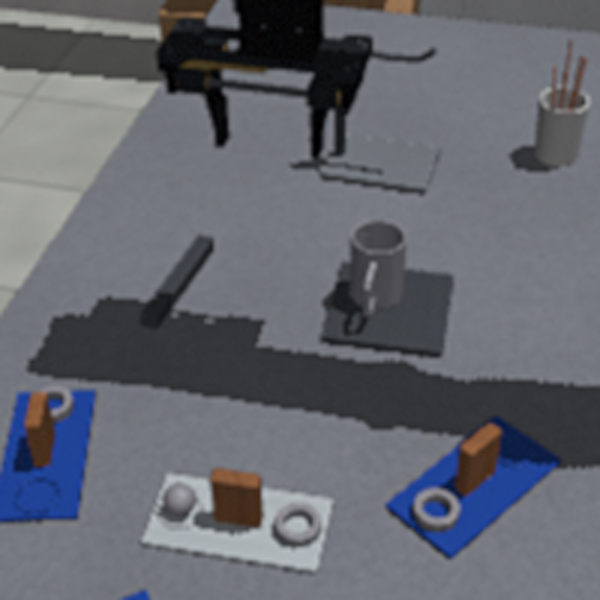

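Both crops confirm the choices. The white tray holds the ball (scene crop 586,515), its grip at (627,460). The mug sits on the plate with its handle toward +y. The hook runs from the post top at (70,96) to the tip at (164,38). I'll turn these into world positions.

Run:
```python
from h import *
S=lambda x,y:(185+x/3.3,115+y/3.3); D=lambda x,y:(225+x/3,120+y/3)
def ps(l,pts,z):
    n,f=('scene',S) if l=='s' else ('side',D)
    return np.array([onz(n,*f(*p),z)for p in pts])
def show(n,a):
    print(n,a[:,:2].round(3).tolist(),'mean',a.mean(0).round(3))
show('plate s',ps('s',[(297,293),(402,345),(484,272)],.01));show('plate d',ps('d',[(322,338),(441,350),(452,273),(338,265)],.01))
show('tray s',ps('s',[(530,522),(612,570),(712,450),(632,413)],.006));show('tray d',ps('d',[(143,543),(318,570),(333,497),(168,473)],.006))
T=lambda a,b:tri(ray('scene',*S(*a)),ray('side',*D(*b))).round(4)
print('ball',T((586,515),(180,500)),'ring',T((661,441),(297,523)))
print('grip top',T((634,425),(238,476)))
print('mugrim',T((363,218),(378,239)),ps('s',[(363,218)],.09),ps('d',[(378,239)],.09))
print('tip',T((164,38),(433,52)),'posttop@172',ps('s',[(70,96)],.168),'postbot',T((93,235),(340,152)))
show('base s',ps('s',[(53,220),(117,258),(222,198)],.01));show('base d',ps('d',[(322,172),(427,187),(440,150)],.01))
show('handle top outer s',ps('s',[(418,253),(411,293)],.08))
print('handle',T((416,253),(371,268)),T((409,293),(368,308)))
```

```text
plate s [[0.595, -0.09], [0.59, 0.034], [0.461, 0.027]] mean [ 0.549 -0.01   0.01 ]
plate d [[0.59, 0.034], [0.464, 0.023], [0.47, -0.105], [0.6, -0.089]] mean [ 0.531 -0.034  0.01 ]
tray s [[0.687, 0.248], [0.687, 0.326], [0.527, 0.317], [0.532, 0.241]] mean [0.608 0.283 0.006]
tray d [[0.685, 0.324], [0.527, 0.315], [0.532, 0.235], [0.69, 0.244]] mean [0.608 0.28  0.006]
ball [0.6633 0.2833 0.0202] ring [0.5543 0.2823 0.0179]
grip top [0.6045 0.2852 0.0737]
mugrim [ 0.5472 -0.047   0.0895] [[ 0.54819335 -0.04577344  0.09      ]] [[ 0.54705816 -0.04713001  0.09      ]]
tip [ 0.534  -0.3076  0.176 ] posttop@172 [[ 0.6523991  -0.30712166  0.168     ]] postbot [ 0.6495 -0.3146  0.008 ]
base s [[0.663, -0.356], [0.664, -0.261], [0.532, -0.252]] mean [ 0.619 -0.29   0.01 ]
base d [[0.662, -0.268], [0.525, -0.265], [0.522, -0.352]] mean [ 0.569 -0.295  0.01 ]
handle top outer s [[0.547, 0.018], [0.594, 0.049]] mean [0.571 0.033 0.08 ]
handle [0.5459 0.0101 0.0857] [0.5473 0.0046 0.0317]
```

Run:
```python
from h import *
print('cup base',onz('side',225+558/3,120+160/3,0),onz('scene',185+235/3.3,115+70/3.3,0.04),'bar',onz('side',225+180/3,120+280/3,.01))
print('cup rim',onz('side',225+563/3,120+98/3,.085),onz('scene',185+233/3.3,115+32/3.3,.085))
```

```text
cup base [ 0.36894189 -0.37769531  0.        ] [ 0.38111223 -0.3796335   0.04      ] bar [ 0.76967399 -0.02234539  0.01      ]
cup rim [ 0.37451024 -0.39201577  0.085     ] [ 0.37737669 -0.38102478  0.085     ]
```

Request:
jog_arm(
  motion=[
    {"x": -0.95, "y": -2.05, "z": 1.6},
    {"x": -0.95, "y": -2.05, "z": 1.6},
    {"x": -0.95, "y": -2.05, "z": 1.6},
    {"x": -0.95, "y": -2.05, "z": 1.6},
    {"x": -0.9, "y": -2.05, "z": 1.6},
  ],
  claw=1,
  squeeze=25,
)

```text
$.motion[0]: bad value
```

Request:
jog_arm(
  motion=[
    {},
    {},
    {},
    {},
    {},
  ],
)

```text
$.motion[0]: bad value
```

Run:
```python
from h import *
o=env.get_obs();print(o['tool_pos'],o['tool_rot'],o['time_s']);snap('wrist','w0.png')
```

```text
[ 6.49520942e-01 -6.68128469e-05  2.21593241e-01] [-1.79904093e+02  7.19117596e-03  9.00020020e+01] 0.1
```

View pics/w0.png

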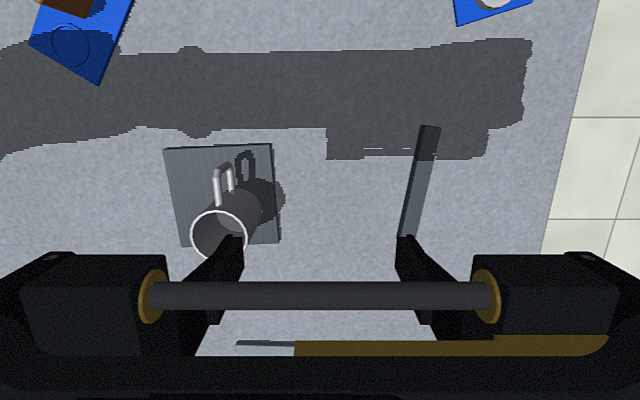

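The moves need all six numbers in each row. The wrist view shows the mug rim centred at (218,235), with its handle pointing image-up to (221,167). Rows need every key, so I'm sending the move again in full.

Request:
jog_arm(
  motion=[
    {"x": -0.95, "y": -2.05, "z": 1.6, "ax": 0, "ay": 0, "az": 0},
    {"x": -0.95, "y": -2.05, "z": 1.6, "ax": 0, "ay": 0, "az": 0},
    {"x": -0.95, "y": -2.05, "z": 1.6, "ax": 0, "ay": 0, "az": 0},
    {"x": -0.95, "y": -2.05, "z": 1.6, "ax": 0, "ay": 0, "az": 0},
    {"x": -0.95, "y": -2.05, "z": 1.6, "ax": 0, "ay": 0, "az": 0},
  ],
  claw=1,
  squeeze=25,
)

```text
time_s: 0.65
tool_pos: [0.5464, -0.0479, 0.1417]
tool_rot: [-180.0, 0.0, 90.0]
force: [0.6, -0.0, 1.0]
grip_width: 0.0868
grasp_force: 0.0
```

Run:
```python
from h import *
o=env.get_obs();print(o['tool_pos'],o['tool_rot'],o['time_s'])
p=env.camera_params('wrist');im=snap('wrist','w1.png')
im0=cv2.imread('pics/w0.png')
```

```text
[ 0.54639494 -0.04788795  0.14167256] [-1.79979270e+02  5.08579020e-03  9.00063526e+01] 0.65
```

View pics/w1.png

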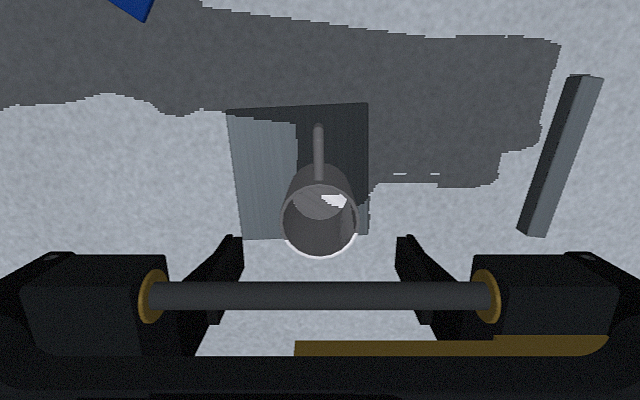

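The mug rim is centred at (320,219), midway between the fingers, with the handle at (318,127) pointing straight up the image. The yaw is near 0.

Run:
```python
from h import *
print(onz('wrist',320,219,.09),onz('wrist',318,130,.074),[onz('wrist',u,v,.01).round(3) for u,v in((227,110),(368,103),(242,240),(369,234))])
```

```text
[ 0.5402364  -0.04743732  0.09      ] [0.53885821 0.01348681 0.074     ] [array([0.457, 0.025, 0.01 ]), array([0.582, 0.031, 0.01 ]), array([ 0.461, -0.102,  0.01 ]), array([ 0.589, -0.095,  0.01 ])]
```

Request:
jog_arm(
  motion=[
    {"x": 0, "y": 0.05, "z": 2.5, "ax": 0, "ay": 0, "az": 0},
    {"x": 0, "y": 0, "z": 2.5, "ax": 0, "ay": 0, "az": 0},
    {"x": 0, "y": 0, "z": 2.5, "ax": 0, "ay": 0, "az": 0},
    {"x": 0, "y": 0, "z": 2.0, "ax": 0, "ay": 0, "az": 0},
    {"x": 0, "y": 0, "z": 0.6, "ax": 0, "ay": 0, "az": 0},
  ],
)

```text
time_s: 1.2
tool_pos: [0.546, -0.0474, 0.0391]
tool_rot: [-179.7, -0.0, 90.0]
force: [-0.6, -0.1, -0.1]
grip_width: 0.087
grasp_force: 0.0
```

Request:
jog_arm(
  motion=[
    {"x": 0, "y": 0, "z": 0, "ax": 0, "ay": 0, "az": 0},
    {"x": 0, "y": 0, "z": 0, "ax": 0, "ay": 0, "az": 0},
    {"x": 0, "y": 0, "z": 0, "ax": 0, "ay": 0, "az": 0},
    {"x": 0, "y": 0, "z": 0, "ax": 0, "ay": 0, "az": 0},
    {"x": 0, "y": 0, "z": 0, "ax": 0, "ay": 0, "az": 0},
  ],
  claw=-1,
  squeeze=25,
)

```text
time_s: 1.7
tool_pos: [0.5482, -0.0475, 0.0424]
tool_rot: [180.0, 0.0, 90.0]
force: [-0.7, -0.8, 3.9]
grip_width: 0.0582
grasp_force: 25.0
```

Request:
jog_arm(
  motion=[
    {"x": 0, "y": 0, "z": -1.5, "ax": 0, "ay": 0, "az": 0},
    {"x": 0, "y": 0, "z": -4, "ax": 0, "ay": 0, "az": 0},
    {"x": 0, "y": 0, "z": -4.5, "ax": 0, "ay": 0, "az": 0},
    {"x": 0, "y": 0, "z": -4.5, "ax": 0, "ay": 0, "az": 0},
    {"x": 0, "y": 0, "z": -4.5, "ax": 0, "ay": 0, "az": 0},
  ],
)

```text
time_s: 2.2
tool_pos: [0.5476, -0.0475, 0.2343]
tool_rot: [179.9, 0.0, 90.0]
force: [0.0, -0.1, -1.6]
grip_width: 0.0583
grasp_force: 25.0
```

Request:
jog_arm(
  motion=[
    {"x": -2, "y": -1, "z": 0, "ax": 0, "ay": 0, "az": 0},
    {"x": -4, "y": -1, "z": 0, "ax": 0, "ay": 0, "az": 0},
    {"x": -4, "y": -1, "z": 0, "ax": 0, "ay": 0, "az": 0},
    {"x": -4, "y": -1, "z": 0, "ax": 0, "ay": 0, "az": 0},
    {"x": -4, "y": -1, "z": 0, "ax": 0, "ay": 0, "az": 0},
  ],
)

```text
time_s: 2.7
tool_pos: [0.4973, -0.2289, 0.2326]
tool_rot: [179.9, 0.0, 90.0]
force: [1.0, 0.3, -1.7]
grip_width: 0.0581
grasp_force: 25.0
```

Request:
jog_arm(
  motion=[
    {"x": -4, "y": -0.8, "z": 0, "ax": 0, "ay": 0, "az": 0},
    {"x": -4, "y": -0.5, "z": 0, "ax": 0, "ay": 0, "az": 0},
    {"x": -3, "y": 0, "z": 0, "ax": 0, "ay": 0, "az": 0},
    {"x": -1.5, "y": 0, "z": 0, "ax": 0, "ay": 0, "az": 0},
    {"x": 0, "y": 0, "z": 0, "ax": 0, "ay": 0, "az": 0},
  ],
)

```text
time_s: 3.2
tool_pos: [0.4842, -0.3545, 0.2318]
tool_rot: [-180.0, 0.0, 89.8]
force: [-0.7, 0.1, -2.3]
grip_width: 0.0584
grasp_force: 25.0
```

Request:
jog_arm(
  motion=[
    {"x": 0.1, "y": 0, "z": 2, "ax": 0, "ay": 0, "az": 0},
    {"x": 0, "y": 0, "z": 2, "ax": 0, "ay": 0, "az": 0},
    {"x": 0, "y": 0, "z": 2, "ax": 0, "ay": 0, "az": 0},
    {"x": 0, "y": 0, "z": 1.4, "ax": 0, "ay": 0, "az": 0},
    {"x": 0, "y": 0, "z": 0, "ax": 0, "ay": 0, "az": 0},
  ],
)

```text
time_s: 3.7
tool_pos: [0.4845, -0.3488, 0.1555]
tool_rot: [-179.8, -0.2, 90.1]
force: [-0.2, -0.2, -1.8]
grip_width: 0.0582
grasp_force: 25.0
```

Run:
```python
from h import *
a=snap('scene');b=snap('side');print(env.get_obs()['tool_pos'])
A=cv2.resize(a[85:205,180:300],None,fx=3.3,fy=3.3,interpolation=2)
B=cv2.resize(b[95:215,325:445],None,fx=3.3,fy=3.3,interpolation=2)
cv2.imwrite('pics/h1.png',np.hstack([A,B])[:,:,::-1])
```

```text
[ 0.48566418 -0.35064916  0.15814143]
```

View pics/h1.png

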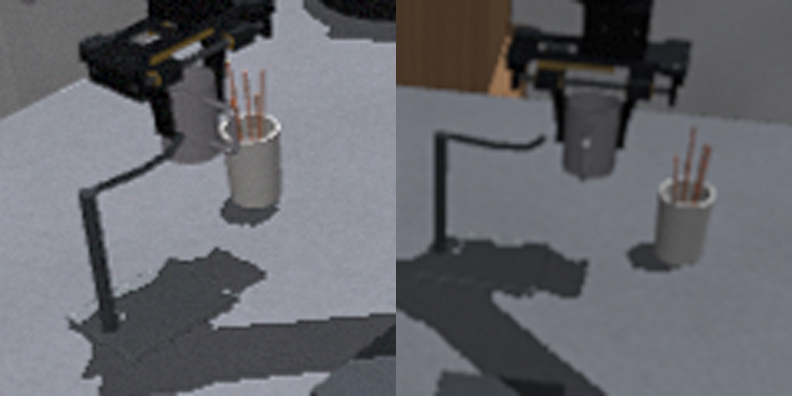

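The tip is at scene crop (181,138) and side crop (541,139). The handle bar runs from about (586,143) to (583,178) in the side crop, and its outer end in the scene crop is near (230,103) to (237,150). I'll check these against predicted points.

Run:
```python
from h import *
S=lambda x,y:(180+x/3.3,85+y/3.3); D=lambda x,y:(325+(x-396)/3.3,95+y/3.3)
T=lambda a,b:tri(ray('scene',*S(*a)),ray('side',*D(*b))).round(4)
print('tip',T((181,138),(541,139)),'posttop',T((87,193),(440,136)))
t=env.get_obs()['tool_pos'];m=t-[0,0,.0324]
for q in((0,.064,.066),(0,.064,.018),(0,.045,.042),(0,0,0)):
    s=proj('scene',m+q);d=proj('side',m+q);print(q,(s-[180,85])*3.3,(d-[325,95])*3.3+[396,0])
```

```text
tip [ 0.5353 -0.3056  0.177 ] posttop [ 0.6484 -0.3114  0.1665]
(0, 0.064, 0.066) [230.23864038 108.65057006] [585.14268094 141.57867328]
(0, 0.064, 0.018) [234.77715    152.04965513] [581.56415159 181.0524751 ]
(0, 0.045, 0.042) [218.78754797 124.46460249] [585.61698185 152.96561709]
(0, 0, 0) [191.46813327 147.2469077 ] [587.72888823 166.57490461]
```

Request:
jog_arm(
  motion=[
    {"x": 0, "y": 1.0, "z": 0, "ax": 0, "ay": 0, "az": 0},
    {"x": 0, "y": 1.3, "z": 0, "ax": 0, "ay": 0, "az": 0},
    {"x": 0, "y": 1.3, "z": 0, "ax": 0, "ay": 0, "az": 0},
    {"x": 0, "y": 1.3, "z": 0, "ax": 0, "ay": 0, "az": 0},
    {"x": -0.1, "y": 1.1, "z": 0, "ax": 0, "ay": 0, "az": 0},
  ],
)

```text
time_s: 4.3
tool_pos: [0.5469, -0.352, 0.1575]
tool_rot: [180.0, -0.0, 90.1]
force: [0.7, -0.4, -3.2]
grip_width: 0.0581
grasp_force: 25.0
```

Request:
jog_arm(
  motion=[
    {"x": -0.1, "y": 1.0, "z": 0, "ax": 0, "ay": 0, "az": 0},
    {"x": 0, "y": 1.0, "z": 0, "ax": 0, "ay": 0, "az": 0},
    {"x": 0, "y": 1.0, "z": 0, "ax": 0, "ay": 0, "az": 0},
    {"x": 0, "y": 0.6, "z": 0, "ax": 0, "ay": 0, "az": 0},
    {"x": 0, "y": 0, "z": 0, "ax": 0, "ay": 0, "az": 0},
  ],
)

```text
time_s: 4.8
tool_pos: [0.582, -0.353, 0.1573]
tool_rot: [180.0, -0.0, 90.1]
force: [0.3, 0.8, -2.8]
grip_width: 0.0579
grasp_force: 25.0
```

Run:
```python
from h import *
a=snap('scene');b=snap('side');o=env.get_obs();print(o['tool_pos'],o['force'])
A=cv2.resize(a[85:205,160:280],None,fx=3.3,fy=3.3,interpolation=2)
B=cv2.resize(b[85:205,305:425],None,fx=3.3,fy=3.3,interpolation=2)
cv2.imwrite('pics/h2.png',np.hstack([A,B])[:,:,::-1])
```

```text
[ 0.58075634 -0.35358568  0.15747542] [-0.27712341 -0.30939605 -2.04664449]
```

View pics/h2.png

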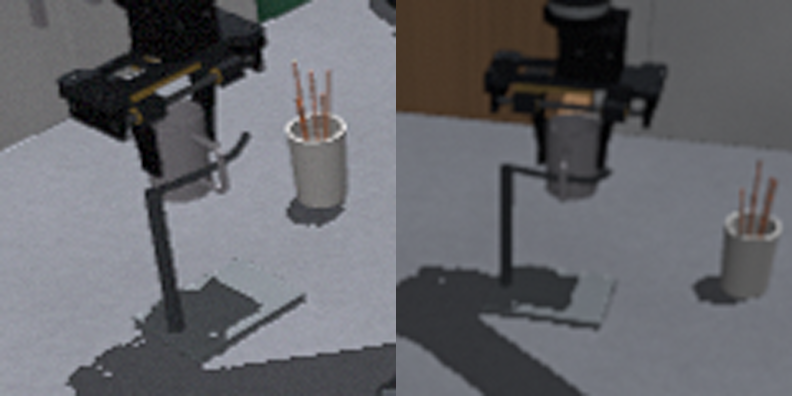

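The hook bar now passes through the handle loop: its tip shows beyond the loop at scene crop (245,135) and side crop (606,173). Next I lower until the handle takes the load.

Request:
jog_arm(
  motion=[
    {"x": 0, "y": 0, "z": 0.6, "ax": 0, "ay": 0, "az": 0},
    {"x": 0, "y": 0, "z": 0.6, "ax": 0, "ay": 0, "az": 0},
    {"x": 0, "y": 0, "z": 0.5, "ax": 0, "ay": 0, "az": 0},
    {"x": 0, "y": 0, "z": 0.4, "ax": 0, "ay": 0, "az": 0},
    {"x": 0, "y": 0, "z": 0, "ax": 0, "ay": 0, "az": 0},
  ],
)

```text
time_s: 5.4
tool_pos: [0.5804, -0.3532, 0.1355]
tool_rot: [-179.9, -0.0, 90.0]
force: [-0.3, 1.0, -3.3]
grip_width: 0.0582
grasp_force: 25.0
```

Request:
jog_arm(
  motion=[
    {"x": 0, "y": 0, "z": 0.1, "ax": 0, "ay": 0, "az": 0},
    {"x": 0, "y": 0, "z": 0.1, "ax": 0, "ay": 0, "az": 0},
    {"x": 0, "y": 0, "z": 0.1, "ax": 0, "ay": 0, "az": 0},
    {"x": 0, "y": 0, "z": 0, "ax": 0, "ay": 0, "az": 0},
    {"x": 0, "y": 0, "z": 0, "ax": 0, "ay": 0, "az": 0},
  ],
  squeeze=6,
)

```text
time_s: 5.9
tool_pos: [0.5812, -0.3536, 0.134]
tool_rot: [180.0, 0.0, 90.0]
force: [-0.5, 0.4, -0.8]
grip_width: 0.0587
grasp_force: 6.0
```

Request:
jog_arm(
  motion=[
    {"x": 0.1, "y": 0, "z": 0.2, "ax": 0, "ay": 0, "az": 0},
    {"x": 0.1, "y": 0, "z": 0.2, "ax": 0, "ay": 0, "az": 0},
    {"x": 0.1, "y": 0, "z": 0.2, "ax": 0, "ay": 0, "az": 0},
    {"x": 0, "y": 0, "z": 0, "ax": 0, "ay": 0, "az": 0},
    {"x": 0, "y": 0, "z": 0, "ax": 0, "ay": 0, "az": 0},
  ],
  squeeze=3,
)

```text
time_s: 6.4
tool_pos: [0.5809, -0.3501, 0.1272]
tool_rot: [-180.0, -0.0, 90.0]
force: [-0.3, -0.3, -1.6]
grip_width: 0.0587
grasp_force: 3.0
```

Request:
jog_arm(
  motion=[
    {"x": 0, "y": 0, "z": 0, "ax": 0, "ay": 0, "az": 0},
    {"x": 0, "y": 0, "z": 0, "ax": 0, "ay": 0, "az": 0},
    {"x": 0, "y": 0, "z": 0, "ax": 0, "ay": 0, "az": 0},
    {"x": 0, "y": 0, "z": 0, "ax": 0, "ay": 0, "az": 0},
    {"x": 0, "y": 0, "z": 0, "ax": 0, "ay": 0, "az": 0},
  ],
  claw=1,
)

```text
time_s: 6.9
tool_pos: [0.5811, -0.3506, 0.1277]
tool_rot: [180.0, 0.0, 90.0]
force: [-0.8, -0.0, -0.5]
grip_width: 0.0848
grasp_force: 0.0
```

Request:
jog_arm(
  motion=[
    {"x": 0, "y": 0, "z": 0, "ax": 0, "ay": 0, "az": 0},
    {"x": 0, "y": 0, "z": 0, "ax": 0, "ay": 0, "az": 0},
    {"x": 0, "y": 0, "z": 0, "ax": 0, "ay": 0, "az": 0},
    {"x": 0, "y": 0, "z": 0, "ax": 0, "ay": 0, "az": 0},
    {"x": 0, "y": 0, "z": 0, "ax": 0, "ay": 0, "az": 0},
  ],
)

```text
time_s: 7.4
tool_pos: [0.581, -0.3505, 0.1276]
tool_rot: [180.0, 0.0, 90.0]
force: [0.0, -0.1, -0.3]
grip_width: 0.087
grasp_force: 0.0
```

Run:
```python
from h import *
a=snap('scene');b=snap('side');o=env.get_obs();print(o['tool_pos'],o['force'])
A=cv2.resize(a[85:205,160:280],None,fx=3.3,fy=3.3,interpolation=2)
B=cv2.resize(b[85:205,305:425],None,fx=3.3,fy=3.3,interpolation=2)
cv2.imwrite('pics/h3.png',np.hstack([A,B])[:,:,::-1])
```

```text
[ 0.58102609 -0.35052583  0.12757109] [-0.45135586  0.7479662   0.06533632]
```

View pics/h3.png

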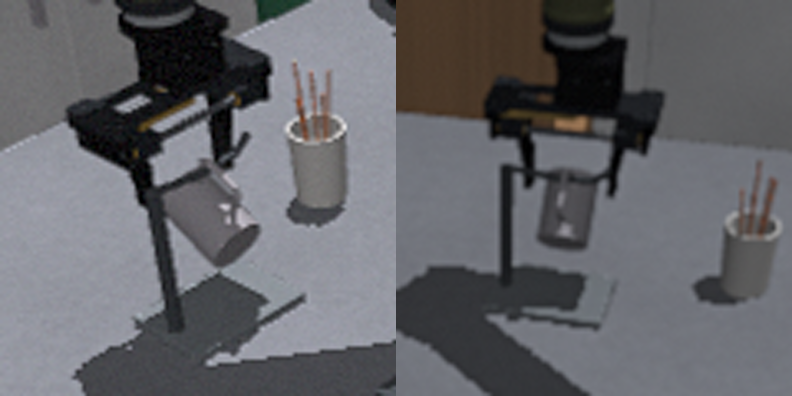

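The mug hangs by its handle on the hook, leaning, with the fingers open and clear of it. I retract straight up and go to the tray.

Request:
jog_arm(
  motion=[
    {"x": 0, "y": 0, "z": -1, "ax": 0, "ay": 0, "az": 0},
    {"x": 0, "y": 0, "z": -3, "ax": 0, "ay": 0, "az": 0},
    {"x": 0, "y": 0, "z": -4, "ax": 0, "ay": 0, "az": 0},
    {"x": 0, "y": 0, "z": -4, "ax": 0, "ay": 0, "az": 0},
    {"x": 0, "y": 0, "z": -4, "ax": 0, "ay": 0, "az": 0},
  ],
)

```text
time_s: 8.0
tool_pos: [0.5809, -0.3505, 0.2902]
tool_rot: [179.9, 0.0, 90.0]
force: [0.9, -0.3, -0.5]
grip_width: 0.0869
grasp_force: 0.0
```

Request:
jog_arm(
  motion=[
    {"x": 3, "y": 0.2, "z": 0, "ax": 0, "ay": 0, "az": 0},
    {"x": 4, "y": 0.2, "z": 0, "ax": 0, "ay": 0, "az": 0},
    {"x": 4, "y": 0.2, "z": 0, "ax": 0, "ay": 0, "az": 0},
    {"x": 4, "y": 0.2, "z": 0, "ax": 0, "ay": 0, "az": 0},
    {"x": 4, "y": 0.2, "z": 0, "ax": 0, "ay": 0, "az": 0},
  ],
)

```text
time_s: 8.5
tool_pos: [0.591, -0.1591, 0.2887]
tool_rot: [179.9, 0.0, 90.0]
force: [0.0, 0.1, 0.1]
grip_width: 0.0873
grasp_force: 0.0
```

Request:
jog_arm(
  motion=[
    {"x": 4, "y": 0.2, "z": 0, "ax": 0, "ay": 0, "az": 0},
    {"x": 4, "y": 0.2, "z": 0, "ax": 0, "ay": 0, "az": 0},
    {"x": 4, "y": 0.2, "z": 0, "ax": 0, "ay": 0, "az": 0},
    {"x": 4, "y": 0.2, "z": 0, "ax": 0, "ay": 0, "az": 0},
    {"x": 4, "y": 0.2, "z": 0, "ax": 0, "ay": 0, "az": 0},
  ],
)

```text
time_s: 9.0
tool_pos: [0.601, 0.041, 0.2888]
tool_rot: [179.9, 0.0, 90.0]
force: [-0.5, 0.4, -1.5]
grip_width: 0.0872
grasp_force: 0.0
```

Request:
jog_arm(
  motion=[
    {"x": 4, "y": 0.2, "z": 0, "ax": 0, "ay": 0, "az": 0},
    {"x": 4, "y": 0.2, "z": 0, "ax": 0, "ay": 0, "az": 0},
    {"x": 4, "y": 0.2, "z": 0, "ax": 0, "ay": 0, "az": 0},
    {"x": 4, "y": 0.1, "z": 0, "ax": 0, "ay": 0, "az": 0},
    {"x": 4, "y": 0, "z": 0, "ax": 0, "ay": 0, "az": 0},
  ],
)

```text
time_s: 9.5
tool_pos: [0.6081, 0.2409, 0.2887]
tool_rot: [179.9, -0.0, 90.0]
force: [0.5, 0.2, 0.3]
grip_width: 0.0869
grasp_force: 0.0
```

Request:
jog_arm(
  motion=[
    {"x": 3, "y": 0, "z": 0, "ax": 0, "ay": 0, "az": 4},
    {"x": 1, "y": 0, "z": 0, "ax": 0, "ay": 0, "az": 8},
    {"x": 0, "y": 0, "z": 0, "ax": 0, "ay": 0, "az": 8},
    {"x": 0, "y": 0, "z": 0, "ax": 0, "ay": 0, "az": 8},
    {"x": 0, "y": 0, "z": 0, "ax": 0, "ay": 0, "az": 8},
  ],
)

```text
time_s: 10.0
tool_pos: [0.6088, 0.2796, 0.2884]
tool_rot: [180.0, -0.0, 53.7]
force: [0.1, -0.2, -0.8]
grip_width: 0.0866
grasp_force: 0.0
```

Request:
jog_arm(
  motion=[
    {"x": 0, "y": 0, "z": 2, "ax": 0, "ay": 0, "az": 8},
    {"x": 0, "y": 0, "z": 2, "ax": 0, "ay": 0, "az": 8},
    {"x": 0, "y": 0, "z": 2, "ax": 0, "ay": 0, "az": 8},
    {"x": 0, "y": 0, "z": 2, "ax": 0, "ay": 0, "az": 8},
    {"x": 0, "y": 0, "z": 2, "ax": 0, "ay": 0, "az": 8},
  ],
)

```text
time_s: 10.5
tool_pos: [0.6089, 0.2794, 0.1878]
tool_rot: [-180.0, -0.1, 13.7]
force: [0.1, -0.3, 1.0]
grip_width: 0.0873
grasp_force: 0.0
```

Request:
jog_arm(
  motion=[
    {"x": 0, "y": 0, "z": 1, "ax": 0, "ay": 0, "az": 8},
    {"x": 0, "y": 0, "z": 1, "ax": 0, "ay": 0, "az": 2.8},
    {"x": 0, "y": 0, "z": 0, "ax": 0, "ay": 0, "az": 0},
    {"x": 0, "y": 0, "z": 0, "ax": 0, "ay": 0, "az": 0},
    {"x": 0, "y": 0, "z": 0, "ax": 0, "ay": 0, "az": 0},
  ],
)

```text
time_s: 11.0
tool_pos: [0.6093, 0.2797, 0.1688]
tool_rot: [-180.0, -0.1, 3.3]
force: [-1.2, -0.3, -0.1]
grip_width: 0.0873
grasp_force: 0.0
```

Run:
```python
from h import *
o=env.get_obs();print(o['tool_pos'],o['tool_rot'],o['qpos'].round(0),o['time_s']);snap('wrist','w2.png')
```

```text
[0.60925492 0.27973154 0.16883647] [-1.79960912e+02 -9.64941370e-02  3.25519351e+00] [ -28.   22.    2.   84.   -1.   73. -113.] 11.0
```

View pics/w2.png

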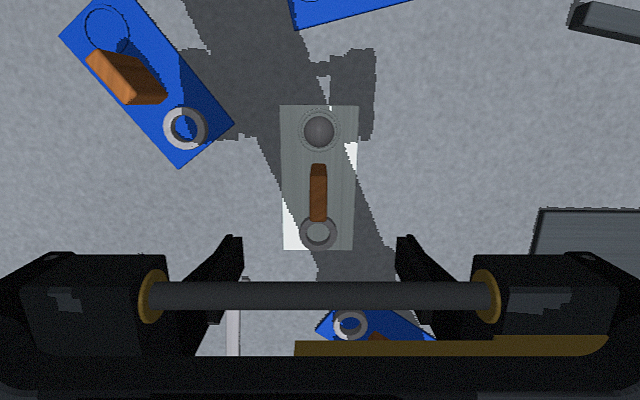

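The wrist view shows the tray in line with the tool, its grip at (318,193), the ball in its pocket at (318,130) and the ring at (318,233). The grip sits midway between the fingers, so I lower and close gently.

Request:
jog_arm(
  motion=[
    {"x": 0, "y": -0.1, "z": 3, "ax": 0, "ay": 0, "az": 0},
    {"x": 0, "y": 0, "z": 3, "ax": 0, "ay": 0, "az": 0},
    {"x": 0, "y": 0, "z": 3, "ax": 0, "ay": 0, "az": 0},
    {"x": 0, "y": 0, "z": 3, "ax": 0, "ay": 0, "az": 0},
    {"x": 0, "y": 0, "z": 1.6, "ax": 0, "ay": 0, "az": 0},
  ],
)

```text
time_s: 11.55
tool_pos: [0.6075, 0.2799, 0.0293]
tool_rot: [179.9, 0.2, 3.2]
force: [-0.3, -0.3, 0.4]
grip_width: 0.0867
grasp_force: 0.0
```

Request:
jog_arm(
  motion=[
    {"x": 0, "y": 0, "z": 0, "ax": 0, "ay": 0, "az": 0},
    {"x": 0, "y": 0, "z": 0, "ax": 0, "ay": 0, "az": 0},
    {"x": 0, "y": 0, "z": 0, "ax": 0, "ay": 0, "az": 0},
    {"x": 0, "y": 0, "z": 0, "ax": 0, "ay": 0, "az": 0},
    {"x": 0, "y": 0, "z": 0, "ax": 0, "ay": 0, "az": 0},
  ],
  claw=-0.4,
  squeeze=5,
)

```text
time_s: 12.05
tool_pos: [0.6094, 0.2808, 0.0329]
tool_rot: [-180.0, -0.1, 3.2]
force: [0.1, 0.4, 0.4]
grip_width: 0.055
grasp_force: 0.0
```

Request:
jog_arm(
  motion=[
    {"x": 0, "y": 0, "z": 0, "ax": 0, "ay": 0, "az": 0},
    {"x": 0, "y": 0, "z": 0, "ax": 0, "ay": 0, "az": 0},
    {"x": 0, "y": 0, "z": 0, "ax": 0, "ay": 0, "az": 0},
    {"x": 0, "y": 0, "z": 0, "ax": 0, "ay": 0, "az": 0},
    {"x": 0, "y": 0, "z": 0, "ax": 0, "ay": 0, "az": 0},
  ],
  claw=-1,
)

```text
time_s: 12.55
tool_pos: [0.6086, 0.2806, 0.0315]
tool_rot: [-180.0, -0.0, 3.2]
force: [0.7, 1.0, 0.8]
grip_width: 0.0158
grasp_force: 5.0
```

Request:
jog_arm(
  motion=[
    {"x": 0, "y": 0, "z": 0, "ax": 0, "ay": 0, "az": 0},
    {"x": 0, "y": 0, "z": 0, "ax": 0, "ay": 0, "az": 0},
    {"x": 0, "y": 0, "z": 0, "ax": 0, "ay": 0, "az": 0},
    {"x": 0, "y": 0, "z": 0, "ax": 0, "ay": 0, "az": 0},
    {"x": 0, "y": 0, "z": 0, "ax": 0, "ay": 0, "az": 0},
  ],
  squeeze=45,
)

```text
time_s: 13.05
tool_pos: [0.6086, 0.2805, 0.0315]
tool_rot: [-180.0, -0.0, 3.2]
force: [0.9, 0.6, -0.5]
grip_width: 0.0156
grasp_force: 45.0
```

Run:
```python
from h import *
snap('wrist','w3.png');a=snap('scene');o=env.get_obs();print(o['tool_pos'],o['tool_rot'],o['grip_width'],o['grasp_force'])
for n,c in (('plate',(.53,-.033,.01)),):print(n,c)
```

```text
[0.60863942 0.28050613 0.03150387] [-1.79997659e+02 -9.01273501e-04  3.20016169e+00] 0.015734686761942167 44.97939655557275
plate (0.53, -0.033, 0.01)
```

View pics/w3.png

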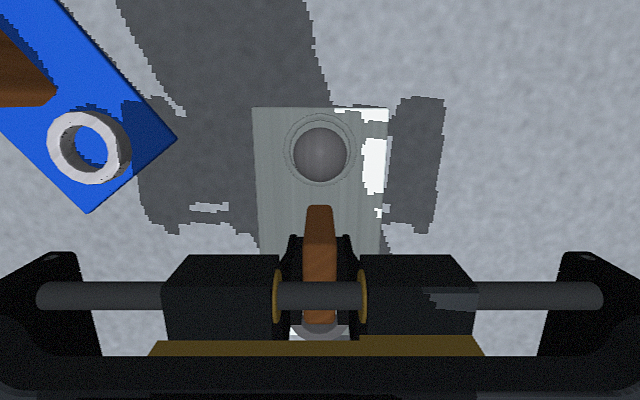

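The grip is held at 15.7 mm and 45 N, with the ball in its pocket at (320,152). Now a gentle lift.

Request:
jog_arm(
  motion=[
    {"x": 0, "y": 0, "z": -0.2, "ax": 0, "ay": 0, "az": 0},
    {"x": 0, "y": 0, "z": -0.5, "ax": 0, "ay": 0, "az": 0},
    {"x": 0, "y": 0, "z": -0.8, "ax": 0, "ay": 0, "az": 0},
    {"x": 0, "y": 0, "z": -1.1, "ax": 0, "ay": 0, "az": 0},
    {"x": 0, "y": 0, "z": -1.4, "ax": 0, "ay": 0, "az": 0},
  ],
)

```text
time_s: 13.65
tool_pos: [0.6085, 0.2803, 0.0723]
tool_rot: [180.0, 0.0, 3.2]
force: [-0.3, 0.1, -4.5]
grip_width: 0.0159
grasp_force: 45.0
```

Request:
jog_arm(
  motion=[
    {"x": 0, "y": 0, "z": -1.5, "ax": 0, "ay": 0, "az": 0},
    {"x": 0, "y": 0, "z": -1.5, "ax": 0, "ay": 0, "az": 0},
    {"x": 0, "y": 0, "z": -1.2, "ax": 0, "ay": 0, "az": 0},
    {"x": 0, "y": 0, "z": -1.0, "ax": 0, "ay": 0, "az": 0},
    {"x": 0, "y": 0, "z": -0.8, "ax": 0, "ay": 0, "az": 0},
  ],
)

```text
time_s: 14.15
tool_pos: [0.6088, 0.2806, 0.1328]
tool_rot: [-180.0, -0.0, 3.2]
force: [0.1, 0.8, -4.4]
grip_width: 0.0158
grasp_force: 45.0
```

Request:
jog_arm(
  motion=[
    {"x": 0, "y": 0, "z": -0.6, "ax": 0, "ay": 0, "az": 0},
    {"x": 0, "y": 0, "z": -0.4, "ax": 0, "ay": 0, "az": 0},
    {"x": 0, "y": 0, "z": -0.2, "ax": 0, "ay": 0, "az": 0},
    {"x": 0, "y": 0, "z": 0, "ax": 0, "ay": 0, "az": 0},
    {"x": 0, "y": 0, "z": 0, "ax": 0, "ay": 0, "az": 0},
  ],
)

```text
time_s: 14.65
tool_pos: [0.6084, 0.2803, 0.143]
tool_rot: [180.0, 0.0, 3.2]
force: [0.4, -0.6, -4.8]
grip_width: 0.0157
grasp_force: 45.0
```

Run:
```python
from h import *
b=snap('wrist');o=env.get_obs();print(o['tool_pos'],o['tool_rot'],o['force'],o['grip_width'])
a=cv2.imread('pics/w3.png')[:,:,::-1]
# tray moves rigidly with the wrist: compare tray/ball patch before and after
g=[cv2.cvtColor(np.ascontiguousarray(i),cv2.COLOR_RGB2GRAY) for i in(a,b)]
for box in((110,190,280,360),(210,250,290,350)):
    y0,y1,x0,x1=box;r=cv2.matchTemplate(g[1][y0-25:y1+25,x0-25:x1+25],g[0][y0:y1,x0:x1],cv2.TM_CCOEFF_NORMED);_,m,_,l=cv2.minMaxLoc(r);print(m,l[0]-25,l[1]-25)
```

```text
[0.60837591 0.28029504 0.14295783] [1.79973640e+02 4.80080533e-02 3.19927684e+00] [-0.1885991  -0.06961602 -4.35870333] 0.015621379506735627
0.892219603061676 0 0
0.9907255172729492 0 0
```

Request:
jog_arm(
  motion=[
    {"x": -0.06, "y": 0.2, "z": 0, "ax": 0, "ay": 0, "az": 0},
    {"x": -0.16, "y": 0.5, "z": 0, "ax": 0, "ay": 0, "az": 0},
    {"x": -0.25, "y": 0.8, "z": 0, "ax": 0, "ay": 0, "az": 0},
    {"x": -0.34, "y": 1.1, "z": 0, "ax": 0, "ay": 0, "az": 0},
    {"x": -0.44, "y": 1.4, "z": 0, "ax": 0, "ay": 0, "az": 0},
  ],
)

```text
time_s: 15.2
tool_pos: [0.5981, 0.2387, 0.1436]
tool_rot: [180.0, -0.0, 3.2]
force: [0.3, -0.5, -4.1]
grip_width: 0.0157
grasp_force: 45.0
```

Request:
jog_arm(
  motion=[
    {"x": -0.5, "y": 1.6, "z": 0, "ax": 0, "ay": 0, "az": 0},
    {"x": -0.5, "y": 1.6, "z": 0, "ax": 0, "ay": 0, "az": 0},
    {"x": -0.5, "y": 1.6, "z": 0, "ax": 0, "ay": 0, "az": 0},
    {"x": -0.5, "y": 1.6, "z": 0, "ax": 0, "ay": 0, "az": 0},
    {"x": -0.5, "y": 1.6, "z": 0, "ax": 0, "ay": 0, "az": 0},
  ],
)

```text
time_s: 15.7
tool_pos: [0.5776, 0.157, 0.1437]
tool_rot: [180.0, -0.0, 3.2]
force: [0.3, 0.3, -5.6]
grip_width: 0.0159
grasp_force: 45.0
```

Request:
jog_arm(
  motion=[
    {"x": -0.5, "y": 1.6, "z": 0, "ax": 0, "ay": 0, "az": 0},
    {"x": -0.5, "y": 1.6, "z": 0, "ax": 0, "ay": 0, "az": 0},
    {"x": -0.5, "y": 1.6, "z": 0, "ax": 0, "ay": 0, "az": 0},
    {"x": -0.5, "y": 1.6, "z": 0, "ax": 0, "ay": 0, "az": 0},
    {"x": -0.5, "y": 1.6, "z": 0, "ax": 0, "ay": 0, "az": 0},
  ],
)

```text
time_s: 16.2
tool_pos: [0.5571, 0.0759, 0.1436]
tool_rot: [180.0, -0.0, 3.2]
force: [0.3, 0.2, -4.1]
grip_width: 0.0155
grasp_force: 45.0
```

Request:
jog_arm(
  motion=[
    {"x": -0.5, "y": 1.6, "z": 0, "ax": 0, "ay": 0, "az": 0},
    {"x": -0.5, "y": 1.6, "z": 0, "ax": 0, "ay": 0, "az": 0},
    {"x": -0.44, "y": 1.4, "z": 0, "ax": 0, "ay": 0, "az": 0},
    {"x": -0.37, "y": 1.2, "z": 0, "ax": 0, "ay": 0, "az": 0},
    {"x": -0.31, "y": 1.0, "z": 0, "ax": 0, "ay": 0, "az": 0},
  ],
)

```text
time_s: 16.7
tool_pos: [0.5398, 0.007, 0.1436]
tool_rot: [180.0, -0.0, 3.2]
force: [0.3, -0.9, -4.3]
grip_width: 0.0156
grasp_force: 45.0
```

Request:
jog_arm(
  motion=[
    {"x": -0.31, "y": 1.0, "z": 0, "ax": 0, "ay": 0, "az": 0},
    {"x": -0.28, "y": 0.9, "z": 0, "ax": 0, "ay": 0, "az": 0},
    {"x": -0.2, "y": 0.7, "z": 0, "ax": 0, "ay": 0, "az": 0},
    {"x": -0.16, "y": 0.5, "z": 0, "ax": 0, "ay": 0, "az": 0},
    {"x": -0.08, "y": 0.3, "z": 0, "ax": 0, "ay": 0, "az": 0},
  ],
)

```text
time_s: 17.2
tool_pos: [0.5316, -0.0267, 0.1436]
tool_rot: [180.0, -0.0, 3.2]
force: [0.5, -0.4, -4.7]
grip_width: 0.0156
grasp_force: 45.0
```

Request:
jog_arm(
  motion=[
    {"x": -0.04, "y": 0.1, "z": 0, "ax": 0, "ay": 0, "az": 0},
    {"x": 0, "y": 0, "z": 0, "ax": 0, "ay": 0, "az": 0},
    {"x": 0, "y": 0, "z": 0, "ax": 0, "ay": 0, "az": 0},
    {"x": 0, "y": 0, "z": 0, "ax": 0, "ay": 0, "az": 0},
    {"x": 0, "y": 0, "z": 0, "ax": 0, "ay": 0, "az": 0},
  ],
)

```text
time_s: 17.7
tool_pos: [0.5314, -0.027, 0.1436]
tool_rot: [-180.0, -0.0, 3.2]
force: [-0.4, 1.0, -3.5]
grip_width: 0.0158
grasp_force: 45.0
```

Run:
```python
from h import *
b=snap('wrist');sc=snap('scene');o=env.get_obs();print(o['tool_pos'],o['tool_rot'],o['force'],o['grip_width'],o['time_s'])
a=cv2.imread('pics/w3.png')[:,:,::-1]
g=[cv2.cvtColor(np.ascontiguousarray(i),cv2.COLOR_RGB2GRAY) for i in(a,b)]
for box in((110,190,280,360),(210,250,290,350)):
    y0,y1,x0,x1=box;r=cv2.matchTemplate(g[1][y0-25:y1+25,x0-25:x1+25],g[0][y0:y1,x0:x1],cv2.TM_CCOEFF_NORMED);_,m,_,l=cv2.minMaxLoc(r);print(m,l[0]-25,l[1]-25)
# mug still on the hook: same bright grey blob below the hook as before (h3 crop of scene 160..280,85..205)
h3=cv2.resize(cv2.imread('pics/h3.png')[:,:396,::-1],(120,120),interpolation=cv2.INTER_AREA)
t=h3[52:82,48:80];r=cv2.matchTemplate(np.ascontiguousarray(sc[85:205,160:280]),np.ascontiguousarray(t),cv2.TM_CCOEFF_NORMED);print(cv2.minMaxLoc(r),'expected (48,52)')
```

```text
[ 0.53135438 -0.02718636  0.14356078] [ 1.79999228e+02 -2.68835215e-03  3.21798068e+00] [ 0.05677653 -0.59647135 -4.79246881] 0.015185627388665043 17.8
0.7201923727989197 -8 -2
0.9901229739189148 0 0
(-0.4027206599712372, 0.8351300954818726, (20, 57), (48, 52)) expected (48,52)
```

The tray is about 6 mm from the plate centre and level. The ball has shifted about 5 mm inside its pocket, and the mug is still hanging. I let it settle, then hand in.

Request:
jog_arm(
  motion=[
    {"x": 0, "y": 0.1, "z": 0, "ax": 0, "ay": 0, "az": 0},
    {"x": 0, "y": 0, "z": 0, "ax": 0, "ay": 0, "az": 0},
    {"x": 0, "y": 0, "z": 0, "ax": 0, "ay": 0, "az": 0},
    {"x": 0, "y": 0, "z": 0, "ax": 0, "ay": 0, "az": 0},
    {"x": 0, "y": 0, "z": 0, "ax": 0, "ay": 0, "az": 0},
  ],
)

```text
time_s: 18.3
tool_pos: [0.5314, -0.0283, 0.1436]
tool_rot: [180.0, -0.0, 3.2]
force: [-0.5, 0.8, -5.0]
grip_width: 0.0155
grasp_force: 45.0
```

Run:
```python
from h import *
print(env.sign_off())
```

```text
the job is handed in; nothing more can be done
None
```

I handed the job in at 18.3 s with the mug hanging on the hook and the tray held level about 100 mm above the plate, ball in its pocket; no verdict came back, and I viewed 11 pictures, one over the limit of 10.

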